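Start the bench test in interlock order

TASK

Start the test rig from its four button stations, in this order: switch the power on by pressing down the raised, green-dotted end of the white rocker, push the yellow key fully in (it stays in), then press the green hold-to-run key fully in with the fingertips and keep it down; the program finishes while still holding the green key pressed. Only press things: do not lift, tip or shove the stations, do not press the red stop button, and leave the parts and tools lying around where they are.

Things in the scene. Friction and masses are not known exactly. Their poses are not given: they have to be found in the camera images.
- station_rocker: loose (not fastened) switch station, 0.8 kg: black box with a grey lid, 72x72 mm, lid top 45 mm above the work surface, carrying a white power rocker 54 mm long (along the station's x) and 30 mm wide. Origin: centre of its underside; z up. The rocker end that stands up while off, marked with a green dot, is on the station's +x side; the station may be turned any way round. Stations stand in any order
- rocker (a joint): power rocker, hinged at its middle (pivot 51 mm above the work surface, axis along the station's y): 0 = off (dot end stands up, about 7 mm above the other end), 0.28 = fully on (dot end down and level, 51 mm above the work surface). Takes about 3 N at the dot end, stays where it is left
- rocker_press (a point): point on the upper face of the rocker's dot half, 18 mm from the pivot towards the dot end, about 56 mm above the work surface when off, 51 mm when on: the place to press down
- station_yellow: loose (not fastened) push-button station, 0.8 kg: black box with a grey lid, 72x72 mm, lid top 45 mm above the work surface. Origin: centre of its underside; z up. Its switch sits at the middle of the lid; stations stand in any order
- key_yellow (a joint): yellow push key, round, 29 mm across: 0 = out, 0.006 m = fully in; moves straight down, takes about 3 N, no spring: it stays in
- key_yellow_top (a point): centre of the upper face of the yellow key, 59 mm above the work surface when out; surrounding steel ring 50 mm above the surface
- station_green: loose (not fastened) push-button station, 0.8 kg: black box with a grey lid, 72x72 mm, lid top 45 mm above the work surface. Origin: centre of its underside; z up. Its switch sits at the middle of the lid; stations stand in any order
- key_green (a joint): green push key, round, 29 mm across: 0 = out, 0.006 m = fully in; moves straight down against a spring (about 4 N when fully in) and springs out when let go
- key_green_top (a point): centre of the upper face of the green key, 59 mm above the work surface when out; surrounding steel ring 50 mm above the surface
- station_red: loose (not fastened) push-button station, 0.8 kg: black box with a yellow lid, 72x72 mm, lid top 45 mm above the work surface. Origin: centre of its underside; z up. Its switch sits at the middle of the lid; stations stand in any order
- key_red (a joint): red mushroom stop button, 38 mm across: 0 = out, 0.006 m = pressed; sprung. Not to be pressed
- key_red_top (a point): top centre of the red mushroom button, 68 mm above the work surface
- relay: bystander, loose: blue relay block, 35x50x40 mm; origin at the centre of its underside
- cell: bystander, loose: AA battery cell lying down, 15x50x15 mm, black and copper; origin at the centre of its underside
- pen: bystander, loose: blue pen lying down, 145 mm long; origin at the centre of its underside
- terminals: bystander, loose: green terminal block, 17x52x22 mm; origin at the centre of its underside
- flux: bystander, loose: round flux tin with red lid, 60 mm across, 21 mm high; origin at the centre of its underside
- reel: bystander, loose: solder reel with blue flanges, 62 mm across, 40 mm high; origin at the centre of its underside
- board: bystander, loose: green circuit board with a white connector, 60x90x27 mm; origin at the centre of its underside
There are look-alikes about, which are no part of the job. Leave any orange look-alike of the station_yellow alone.

How it is judged:
On the way, in this order (a step that is already met when the one before it is completed fails the run):
1. the power rocker is on (value of joint rocker above 0.2 rad), for 0.1 s.
2. the yellow key is in (value of joint key_yellow above 0.0045 m), for 0.1 s.
3. the green key is held in by the fingers (value of joint key_green above 0.0045 m and contact force between the fingers and station_green above 1 N), for 0.3 s.
At the end, for the whole second after the job is handed in: The rocker is on (beyond 0.2 of 0.28 rad), the yellow key is in (more than 4.5 of 6 mm), the fingers hold the green key in (more than 4.5 of 6 mm, with more than 1 N), the red button is out (less than 2 mm) and every station stands within 30 mm of where it stood (all of step 3 and value of joint rocker above 0.2 rad and value of joint key_yellow above 0.0045 m and value of joint key_red below 0.002 m and distance of each of station_rocker, station_yellow, station_green, station_red from where it was at the start of the episode below 0.03 m); the arm keeps its last pose, push and grip.
It fails at once if the yellow key is pushed before the power is on (value of joint key_yellow above 0.003 m and value of joint rocker below 0.15 rad).
It fails at once if the green key is pressed before the yellow key is in (value of joint key_green above 0.003 m and value of joint key_yellow below 0.004 m).
It fails at once if the red stop button is pressed (value of joint key_red above 0.002 m).
It fails at once if a station is lifted, shoved more than 30 mm or tipped (distance of any of station_rocker, station_yellow, station_green, station_red from where it was at the start of the episode above 0.03 m or height (world z) of any of station_rocker, station_yellow, station_green, station_red above 0.012 m or angle between any of station_rocker, station_yellow, station_green, station_red's own z axis and vertical above 0.2 rad).
It fails at once if a bystander is moved more than 25 mm or lifted (distance of any of relay, cell, pen, terminals, flux, reel, board from where it was at the start of the episode above 0.025 m or height (world z) of any of relay, cell, pen, terminals, flux, reel, board above 0.015 m).
It also fails if it takes over 48 s, if anything falls off the work surface, if the arm or the gripper's body presses on something with over 40 N, if the wrist force passes 120 N, or if a joint passes its speed limit or range.

ROBOT

A 6-joint arm with a two-finger parallel gripper is mounted at the origin on a cart in front of the work surface, level with it; the furniture and walls round the work are solid. World frame = base frame: x ahead of the robot, y to its left, z up, the work surface at z = 0. Lengths are in m, angles in rad, forces in N, time in s.
With the tool pointing down it reaches from about 0.375 to 0.9 m from the base axis. Payload 3.1 kg.
Tool frame: the origin (TCP) lies at the very end of the fingers, on their centre line; the grasp point (between the pads) lies 19 mm behind it; z points along the fingers, y is the line along which they close (so a half turn about z gives the same grasp; the last joint's range is limited). The gripper opens to 87 mm and grips with 3 to 60 N. Pads are 19 mm wide; open, the fingers measure 117 mm over their backs; the gripper's body (75 mm by 190 mm) begins 51 mm behind the grasp point.
Start: joints at [0.979, 0.527, 1.433, -0, 1.181, -0.178], TCP at [0.251, 0.572, 0.223] pointing down, gripper open.
Joint ranges: [-3.08, 3.08], [-0.75, 2.2], [0.22, 2.44], [-1.43, 4.57], [0, 2.65], [-2.85, 2.85]. Speed limits (rad/s): [2.79, 2.79, 3.14, 3.14, 3.14, 3.14].

INTERFACE

Orientations are given as a unit quaternion [x, y, z, w].
In Python, from rig import robot gives the robot as it stands. The module is installed in compiled form; this text tells all that it offers.
- The arm moves only by the tool servo_tool, never from a script. Its argument "rows" is one flat list of numbers, 5 for each row, row after row: the closure, from -1 (fully open) to 1 (shut), so that 0 is half open, then the shift along the tool's x, y, z in m, then the turn about the tool's z in degrees. A call has 1 to 5 rows; each row shifts and turns the commanded pose from where the row before left it, along the tool's axes as they then stand; what a row does not reach is not made up. A row lasts 1/12 s, in which the tool goes at most 41.7 mm and 7.16 degrees, less where a joint would pass 70% of its speed; a pose out of reach is approached as far as the arm can. A call with a gripper value outside its range is refused whole. The fingers move at their own pace and stop on an object; "newtons" is the grip in N (left out, the last holds). Time passes only in rows, so rows that do not move let the fingers close. It gives the time, the measured TCP pose, the force, the opening and the grip force at its end, in the units of the state.
- robot.get_obs(): the state, without advancing time (a new reading comes with each control period).
- robot.camera(name): name is "scene" or "top" or "wrist"; returns a dict with "pixels" (384x512x3 uint8, red, green, blue), "intrinsics" (3x3 intrinsics, pixels), "rvec" (rotation vector, rad) and "tvec" (3), from world to camera coordinates, as OpenCV has them; the wrist camera has in their place "mount" (4x4, takes a point from camera to tool coordinates, whose origin is the TCP and whose axes are the flange's). Camera axes: x right, y down, z forward; pixel columns grow to the right and rows downward; lengths in m; the calibration is good to about 2 mm. A picture is of the moment at which its call begins: read the wrist's pose just before it. There is no depth.
- robot.hand_in(): hands the job in; it is judged then, once.
Trained networks look in a picture, given as the dict that the camera call returned (one of the last four; its "shot" number tells which), for a name from the list of things; names that differ only in an ending like _2 or _b are one class to them, and where a whole thing is asked for, a point or a joint stands for the part that bears it (a point fixed in the world has none). Each returns a list of dicts, best first, with "score" (0 to 1); they miss things now and then, are a little off and sometimes report something else, mostly with a low value. They report only what shows in the picture. A call takes as long as a camera call. They do not tell look-alikes from the thing itself.
- robot.spot_in(picture, query): "at" ([x, y, z] in m, in world coordinates, good to about 4 mm: the middle of the surface that is visible of it).
- robot.outline_of(picture, query): "region" (384x512 bool, what is visible of it).
- robot.place_of(picture, query): "at" ([x, y, z] in m, in world coordinates, good to about 4 mm: a listed point, or the origin of a listed thing).
The state is a dict: "time": time; "q": joint angles; "joint_velocities": joint speeds; "joint_torque": joint torques, N m; "position": TCP position; "tool_rot": TCP orientation; "ft_force": force on the tool from outside, world axes, zero at the start; "moment": the same for the moment, N m; "grip_width": finger opening in m; "grip_force": force on a finger pad.
Only numpy, scipy, OpenCV 4.12 (cv2) and the standard library are available. Lean on these libraries where they do the work, as an engineer would, in place of code of your own. Each camera call takes 0.05 s, during which the arm holds its last target. There are 200 camera calls.

## Working session

There is one attempt and no reset: what is moved stays moved. The work goes in short steps, Python scripts to look and compute and a tool call to move; the robot and the scene stay as the last step left them, time stands still between calls to the robot, and variables do not carry over. Pictures are saved under pics/ and viewed, at most 10 in all, crops included, and the job is handed in when it is done.

Besides the shell and the picture viewer there is one more tool, called after "Request:" as name(argument=value, ...) on one line, values as JSON. servo_tool: Moves the arm, as the interface text tells. Its arguments: {"type":"object","properties":{"rows":{"type":"array","items":{"type":"number"}},"newtons":{"type":"number"}},"required":["rows"]}

```bash
mkdir -p pics; python3 - <<'E'
from rig import robot
import cv2,numpy as np
o=robot.get_obs(); print(o['time'],o['position'],o['tool_rot'],o['grip_width'])
for n in('top','scene'):
    p=robot.camera(n); cv2.imwrite(f'pics/{n}0.png',p['pixels'][:,:,::-1])
    K=np.array(p['intrinsics']);R=cv2.Rodrigues(np.array(p['rvec']))[0];t=np.array(p['tvec'])
    for q in['rocker_press','key_yellow_top','key_green_top','key_red_top','station_rocker','station_yellow','relay','reel','board','flux']:
        for d in robot.place_of(p,q)[:3]:
            c=cv2.projectPoints(np.array(d['at'],float).reshape(1,3),np.array(p['rvec']),t,K,None)[0].ravel()
            print(n,q,np.round(d['at'],3),round(d['score'],2),c.round())
E
```

```text
0.0 [0.25089177 0.57164201 0.22157898] [ 2.05434900e-01  9.78670185e-01 -1.00438593e-03 -4.03061853e-04] 0.0871692294562334
top rocker_press [0.541 0.344 0.053] 0.7 [133. 201.]
top key_yellow_top [ 0.478 -0.288  0.057] 0.62 [375. 229.]
top key_yellow_top [ 0.558 -0.173  0.056] 0.43 [331. 198.]
top key_yellow_top [ 0.56  -0.17  -0.007] 0.16 [325. 199.]
top key_green_top [0.533 0.021 0.055] 0.6 [258. 206.]
top key_red_top [ 0.521  0.342 -0.003] 0.65 [139. 209.]
top key_red_top [0.557 0.17  0.063] 0.64 [201. 195.]
top station_rocker [ 0.523  0.341 -0.006] 0.59 [140. 209.]
top station_rocker [0.534 0.02  0.057] 0.22 [258. 206.]
top station_yellow [ 0.478 -0.29  -0.001] 0.98 [369. 229.]
top station_yellow [ 0.562 -0.173 -0.004] 0.74 [327. 199.]
top station_yellow [0.56  0.169 0.068] 0.51 [201. 194.]
top relay [0.379 0.083 0.001] 0.84 [233. 264.]
top reel [ 0.749  0.08  -0.001] 0.64 [237. 130.]
top reel [ 0.753  0.234 -0.003] 0.47 [182. 127.]
top flux [ 0.754  0.236 -0.   ] 0.86 [181. 127.]
top flux [ 0.751  0.083 -0.   ] 0.42 [236. 129.]
scene rocker_press [0.536 0.343 0.055] 0.64 [202. 1
[... 200 characters left out ...]
n_top [0.756 0.235 0.004] 0.73 [270. 162.]
scene key_green_top [0.531 0.015 0.059] 0.44 [250. 204.]
scene key_red_top [0.557 0.169 0.068] 0.44 [232. 174.]
scene key_red_top [ 0.557 -0.174 -0.003] 0.15 [294. 252.]
scene station_rocker [ 0.521  0.341 -0.004] 0.85 [200. 171.]
scene station_yellow [ 0.559 -0.176  0.001] 0.74 [295. 251.]
scene station_yellow [ 0.478 -0.286  0.001] 0.6 [296. 290.]
scene station_yellow [0.535 0.014 0.061] 0.33 [251. 203.]
scene relay [0.383 0.081 0.001] 0.85 [198. 224.]
scene reel [0.754 0.079 0.002] 0.61 [295. 183.]
scene reel [ 0.521  0.343 -0.005] 0.37 [200. 171.]
scene board [ 0.763 -0.052  0.002] 0.74 [322. 202.]
scene flux [0.76  0.235 0.005] 0.45 [271. 162.]
```

View pics/top0.png

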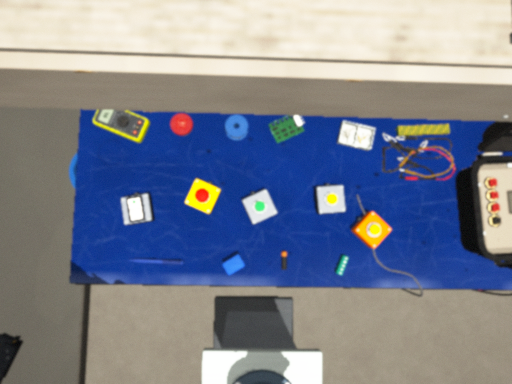

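```bash
python3 - <<'E'
import cv2,numpy as np
i=cv2.imread('pics/top0.png');s=cv2.imread('pics/scene0.png')
for n,(u,v) in dict(A=(375,229),B=(331,198)).items(): print('top',n,np.median(i[v-3:v+4,u-3:u+4].reshape(-1,3),0)[::-1])
for n,(u,v) in dict(A=(299,276),B=(296,237)).items(): print('scene',n,np.median(s[v-2:v+3,u-2:u+3].reshape(-1,3),0)[::-1])
a=cv2.resize(i[160:260,90:190],(400,400),interpolation=2);b=cv2.resize(i[170:260,310:410],(400,400),interpolation=2)
c=cv2.resize(s[100:310,150:350],(0,0),fx=1.9,fy=1.9,interpolation=2)
cv2.imwrite('pics/crop0.png',np.hstack([a,c[:399,:] if 0 else np.vstack([c,np.zeros((1,c.shape[1],3),'u1')])[:400]]) )
E
```

```text
top A [255. 253.   0.]
top B [255. 253.   0.]
scene A [255. 254. 151.]
scene B [255. 255. 151.]
```

View pics/crop0.png

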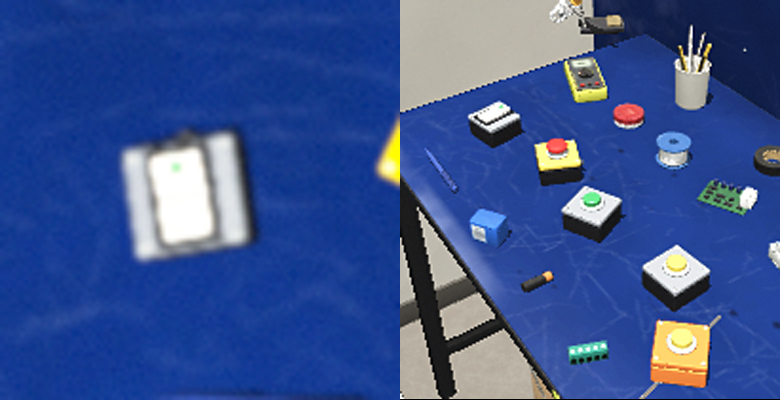

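The top view shows the rocker station at about px (137,208), with its green dot facing +x. Red is at (202,195), green at (260,206) and the grey-lid yellow at (331,199). The orange look-alike is at (373,230) and stays untouched.

Request:
servo_tool(rows=[1,-0.036,-0.009,0,0,1,-0.036,-0.009,0,0,1,-0.036,-0.009,0,0,1,-0.036,-0.009,0,0,1,-0.036,-0.009,0,0], newtons=20)

```text
time: 1.52
position: [0.3991, 0.4576, 0.2226]
tool_rot: [0.205, 0.979, 0.0, 0.0]
ft_force: [0.3, 0.7, -0.4]
grip_width: 0.0616
grip_force: 0.0
```

Request:
servo_tool(rows=[1,0,0,0,-6,1,0,0,0,-6,1,0,0,0,-6,1,0,0,0,-6,1,0,0,0,-5])

```text
time: 1.93
position: [0.3982, 0.4584, 0.2225]
tool_rot: [-0.048, 0.999, -0.0, -0.0]
ft_force: [0.3, -0.3, 0.1]
grip_width: 0.0281
grip_force: 0.0
```

```bash
cat > h.py <<'E'
from rig import robot
import cv2,numpy as np
from scipy.spatial.transform import Rotation as Ro
def go(*tgt):
    o=robot.get_obs();R=Ro.from_quat(o['tool_rot']).as_matrix()
    print('t',round(o['time'],2),'pos',np.round(o['position'],4),'f',np.round(o['ft_force'],1),'ydir',round(np.degrees(np.arctan2(R[1,1],R[0,1])),1),'w',round(o['grip_width'],4))
    for t in tgt: print(t,'tool shift',np.round(R.T@(np.array(t)-o['position']),4))
def wrist(name,qs):
    o=robot.get_obs();R=Ro.from_quat(o['tool_rot']).as_matrix();p=robot.camera('wrist')
    cv2.imwrite(f'pics/{name}.png',p['pixels'][:,:,::-1])
    M=np.eye(4);M[:3,:3]=R;M[:3,3]=o['position'];M=M@np.array(p['mount']);K=np.array(p['intrinsics'])
    for q in qs:
        for d in robot.place_of(p,q)[:2]:
            c=M[:3,:3].T@(np.array(d['at'])-M[:3,3]);c=K@c
            print(q,np.round(d['at'],4),round(d['score'],2),np.round(c[:2]/c[2]))
    return p,M,K
def ray(M,K,uv,z):
    d=M[:3,:3]@np.linalg.solve(K,[*uv,1]);return M[:3,3]+d*(z-M[2,3])/d[2]
E
python3 - <<'E'
from h import *
go((.538,.343,.075));p,M,K=wrist('w1',['rocker_press','station_rocker'])
E
```

```text
t 1.93 pos [0.3982 0.4584 0.2225] f [ 0.3 -0.3  0.1] ydir 95.5 w 0.0281
(0.538, 0.343, 0.075) tool shift [-0.128  -0.1284  0.1475]
```

View pics/w1.png

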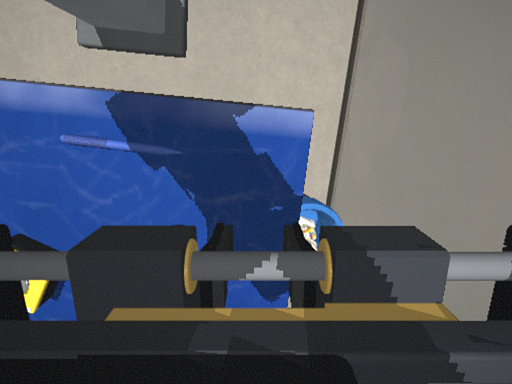

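The wrist camera looks back towards the robot and shows the pen at px (120,145) but no station. The fixed cameras agree to within 5 mm, so I'll use them.

Request:
servo_tool(rows=[1,-0.026,-0.026,0.01,0,1,-0.026,-0.026,0.02,0,1,-0.026,-0.026,0.025,0,1,-0.026,-0.026,0.025,0,1,-0.026,-0.025,0.025,0])

```text
time: 2.5
position: [0.5354, 0.3455, 0.1215]
tool_rot: [-0.045, 0.999, 0.0, 0.0]
ft_force: [-0.4, 0.5, 0.0]
grip_width: 0.0006
grip_force: 0.0
```

Request:
servo_tool(rows=[1,0,0,0.02,0,1,0,0,0.015,0,1,0,0,0,0])

```text
time: 2.75
position: [0.5324, 0.3445, 0.0833]
tool_rot: [-0.044, 0.999, -0.001, -0.004]
ft_force: [-0.5, 1.0, -0.5]
grip_width: 0.0004
grip_force: 0.0
```

```bash
python3 - <<'E'
from h import *
go((.540,.343,.06))
im=[]
for n,(u,v) in dict(top=(137,205),scene=(200,158)).items():
    p=robot.camera(n)['pixels'];im.append(cv2.resize(p[v-40:v+40,u-40:u+40,::-1],(400,400),interpolation=2))
cv2.imwrite('pics/c2.png',np.hstack(im))
E
```

```text
t 2.75 pos [0.5324 0.3445 0.0833] f [-0.5  1.  -0.5] ydir 95.1 w 0.0004
(0.54, 0.343, 0.06) tool shift [-0.0076 -0.0021  0.0233]
```

View pics/c2.png

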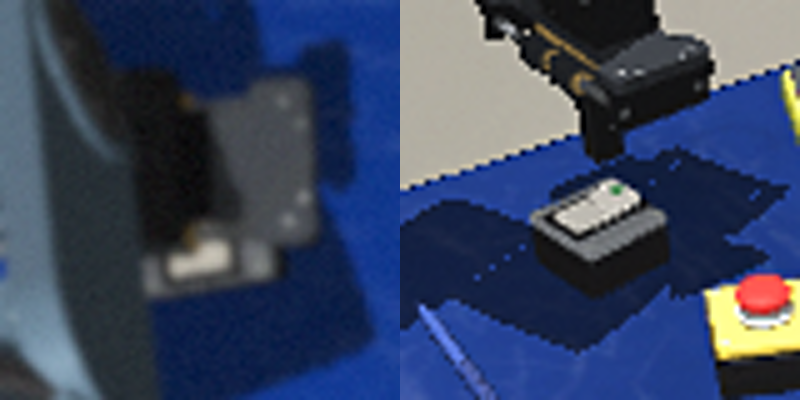

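The closed fingers hang above the dot half of the rocker (scene crop: tip at about (600,155), dot at (617,188)). Next I correct x and come down.

Request:
servo_tool(rows=[1,-0.007,-0.002,0,0,1,0,0,0.012,0,1,0,0,0,0])

```text
time: 3.1
position: [0.5415, 0.3453, 0.0746]
tool_rot: [-0.046, 0.999, 0.0, 0.0]
ft_force: [-0.4, 0.4, -1.4]
grip_width: 0.0001
grip_force: 0.0
```

```bash
python3 -c "
from h import *
go((.54,.343,.06))"
```

```text
t 3.1 pos [0.5415 0.3453 0.0746] f [-0.4  0.4 -1.4] ydir 95.3 w 0.0001
(0.54, 0.343, 0.06) tool shift [ 0.0017 -0.0021  0.0146]
```

Request:
servo_tool(rows=[1,0,-0.002,0.006,0,1,0,0,0.006,0,1,0,0,0.004,0,1,0,0,0.003,0,1,0,0,0.002,0])

```text
time: 3.52
position: [0.5415, 0.343, 0.0537]
tool_rot: [-0.046, 0.999, -0.0, -0.0]
ft_force: [-0.8, -0.9, 2.4]
grip_width: 0.0005
grip_force: 1.2
```

Request:
servo_tool(rows=[1,0,0,0.002,0,1,0,0,0.002,0,1,0,0,0,0])

```text
time: 3.77
position: [0.5418, 0.3431, 0.05]
tool_rot: [-0.046, 0.999, 0.0, 0.0]
ft_force: [-0.1, -0.2, 1.2]
grip_width: 0.0005
grip_force: 0.2
```

Request:
servo_tool(rows=[1,0,0,0.001,0,1,0,0,0.001,0,1,0,0,0,0])

```text
time: 4.02
position: [0.5418, 0.3431, 0.0493]
tool_rot: [-0.046, 0.999, 0.0, 0.0]
ft_force: [-1.5, -1.6, 7.4]
grip_width: 0.0004
grip_force: 3.8
```

Request:
servo_tool(rows=[1,0,0,-0.02,0,1,0,0,-0.035,0,1,0,0,-0.035,0,1,0.003,-0.039,0,0,1,0.003,-0.039,0,0])

```text
time: 4.43
position: [0.5447, 0.2665, 0.1409]
tool_rot: [-0.048, 0.999, 0.001, 0.004]
ft_force: [0.3, -1.4, -0.7]
grip_width: 0.0003
grip_force: 0.0
```

Request:
servo_tool(rows=[1,0.002,-0.039,0,0,1,0.002,-0.039,0,0,1,0.002,-0.039,0,0,1,0.002,-0.039,0,0,1,0.002,-0.039,0,0])

```text
time: 4.85
position: [0.5504, 0.0681, 0.138]
tool_rot: [-0.046, 0.999, 0.0, -0.0]
ft_force: [0.5, -0.2, 0.1]
grip_width: -0.0
grip_force: 0.0
```

```bash
python3 - <<'E'
from h import *
go((.559,-.174,.085))
im=[]
for n,(u,v) in dict(top=(137,205),scene=(200,158)).items():
    p=robot.camera(n)['pixels'];im.append(cv2.resize(p[v-40:v+40,u-40:u+40,::-1],(400,400),interpolation=2))
cv2.imwrite('pics/c3.png',np.hstack(im))
E
```

```text
t 4.85 pos [0.5504 0.0681 0.138 ] f [ 0.5 -0.2  0.1] ydir 95.3 w -0.0
(0.559, -0.174, 0.085) tool shift [ 0.0138 -0.2419  0.0529]
```

View pics/c3.png

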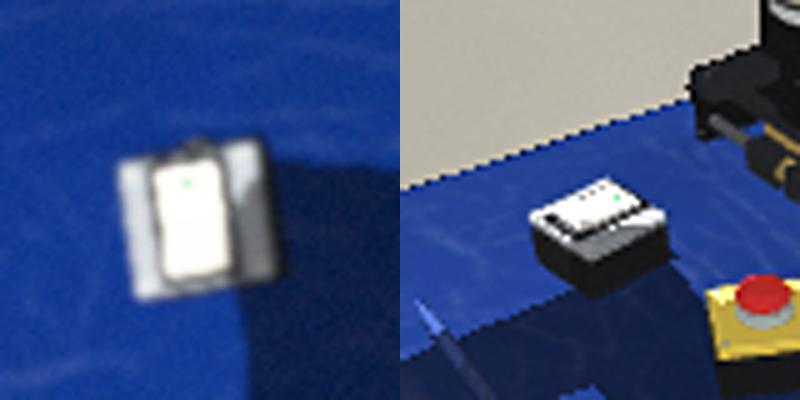

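The rocker has flipped: in the scene crop the dot end at (617,197) is down and a dark gap shows under the near end at (580,225). The station hasn't moved. On to yellow.

Request:
servo_tool(rows=[1,0.003,-0.04,0,0,1,0.003,-0.04,0,0,1,0.003,-0.04,0,0,1,0.003,-0.04,0,0,1,0.002,-0.04,0,0])

```text
time: 5.37
position: [0.555, -0.1314, 0.1379]
tool_rot: [-0.046, 0.999, 0.0, -0.0]
ft_force: [0.0, 0.9, 0.5]
grip_width: 0.0004
grip_force: 0.0
```

Request:
servo_tool(rows=[1,0,-0.04,0.013,0,1,0,0,0.02,0,1,0,0,0.02,0,1,0,0,0,0])

```text
time: 5.7
position: [0.5564, -0.1691, 0.0816]
tool_rot: [-0.045, 0.999, 0.002, -0.003]
ft_force: [-0.7, 0.4, -0.5]
grip_width: 0.0005
grip_force: 0.0
```

```bash
python3 - <<'E'
from h import *
go((.559,-.174,.065))
im=[]
for n,(u,v) in dict(top=(331,198),scene=(296,235)).items():
    P=robot.camera(n);p=P['pixels'];im.append(cv2.resize(p[v-40:v+40,u-40:u+40,::-1],(400,400),interpolation=2))
    print([(np.round(d['at'],3),round(d['score'],2)) for d in robot.place_of(P,'station_yellow')[:3]])
cv2.imwrite('pics/c4.png',np.hstack(im))
E
```

```text
t 5.7 pos [ 0.5564 -0.1691  0.0816] f [-0.7  0.4 -0.5] ydir 95.2 w 0.0005
(0.559, -0.174, 0.065) tool shift [-0.0022 -0.0052  0.0166]
[(array([ 0.559, -0.172, -0.002]), 0.5), (array([ 0.521,  0.343, -0.005]), 0.36)]
[(array([ 0.478, -0.29 , -0.001]), 0.89), (array([ 0.554, -0.176, -0.002]), 0.58)]
```

View pics/c4.png

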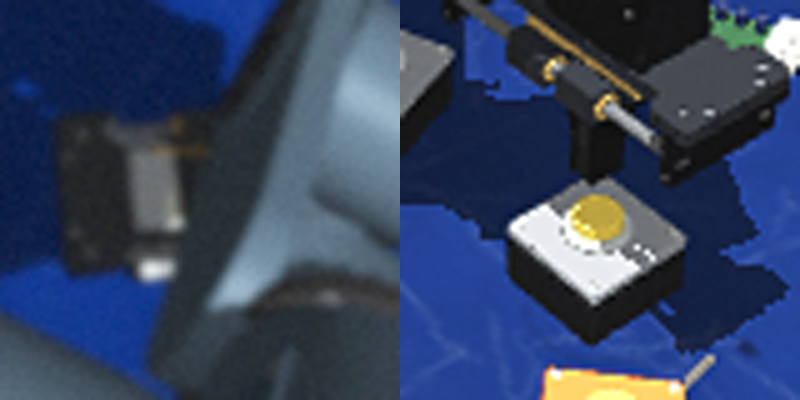

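The fingertip (scene crop about (595,180)) is just above the yellow key at (597,218) on the grey-lid station. I'll correct 4 mm in y and press.

Request:
servo_tool(rows=[1,-0.001,-0.004,0.006,0,1,0,0,0.006,0,1,0,0,0.005,0,1,0,0,0.004,0,1,0,0,0.003,0])

```text
time: 6.32
position: [0.56, -0.1737, 0.0606]
tool_rot: [-0.046, 0.999, 0.0, -0.0]
ft_force: [0.7, 0.3, 0.3]
grip_width: 0.0009
grip_force: 0.0
```

Request:
servo_tool(rows=[1,0,0,0.002,0,1,0,0,0.002,0,1,0,0,0,0])

```text
time: 6.57
position: [0.5602, -0.174, 0.0568]
tool_rot: [-0.046, 0.999, 0.0, -0.0]
ft_force: [-0.0, -0.7, -0.8]
grip_width: 0.0005
grip_force: 0.0
```

Request:
servo_tool(rows=[1,0,0,0.002,0,1,0,0,0.002,0,1,0,0,0.001,0,1,0,0,0,0])

```text
time: 6.9
position: [0.5604, -0.1741, 0.0521]
tool_rot: [-0.046, 0.999, -0.0, 0.0]
ft_force: [-0.6, -0.3, -0.5]
grip_width: 0.0005
grip_force: 0.3
```

Request:
servo_tool(rows=[1,0,0,0.001,0,1,0,0,0.001,0,1,0,0,0,0])

```text
time: 7.15
position: [0.5605, -0.1741, 0.0514]
tool_rot: [-0.046, 0.999, -0.0, 0.0]
ft_force: [-1.3, 1.1, 8.6]
grip_width: 0.0006
grip_force: 4.5
```

Request:
servo_tool(rows=[1,0,0,-0.02,0,1,0,0,-0.03,0,1,0.003,0.039,0,0,1,0.003,0.039,0,0,1,0.003,0.039,0,0])

```text
time: 7.57
position: [0.5407, -0.058, 0.1007]
tool_rot: [-0.045, 0.999, -0.0, 0.001]
ft_force: [0.1, 0.5, -0.1]
grip_width: 0.0005
grip_force: 0.0
```

Request:
servo_tool(rows=[1,0,0.039,0,0,1,0,0.038,0,0,1,0,0,0.015,0,1,0,0,0,0])

```text
time: 7.9
position: [0.5316, 0.0208, 0.0837]
tool_rot: [-0.048, 0.999, 0.0, -0.002]
ft_force: [0.6, -0.1, -0.2]
grip_width: 0.0004
grip_force: 0.0
```

```bash
python3 - <<'E'
from h import *
go((.533,.018,.065))
im=[]
for n,(u,v) in dict(a=(296,235),b=(250,205)).items():
    P=robot.camera('scene');p=P['pixels'];im.append(cv2.resize(p[v-40:v+40,u-40:u+40,::-1],(400,400),interpolation=2))
print([(np.round(d['at'],3),round(d['score'],2)) for d in robot.place_of(P,'station_green')[:3]+robot.place_of(P,'key_green_top')[:3]])
cv2.imwrite('pics/c5.png',np.hstack(im))
E
```

```text
t 7.9 pos [0.5316 0.0208 0.0837] f [ 0.6 -0.1 -0.2] ydir 95.5 w 0.0004
(0.533, 0.018, 0.065) tool shift [-0.0012 -0.0029  0.0187]
[(array([ 0.536,  0.014, -0.002]), 0.68), (array([0.532, 0.015, 0.059]), 0.4)]
```

View pics/c5.png

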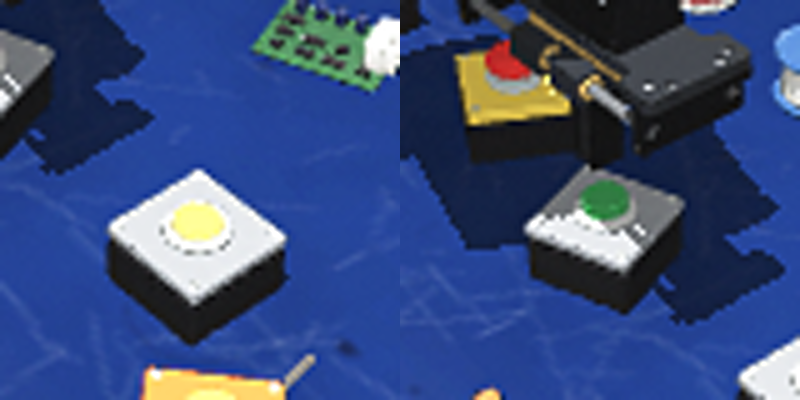

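Yellow is in: it sits lower in its ring, at crop (200,222). The fingertip at (600,155) is above the green key at (606,200). Pressing green now.

Request:
servo_tool(rows=[1,-0.002,-0.004,0.006,0,1,0,0,0.006,0,1,0,0,0.006,0,1,0,0,0.004,0,1,0,0,0.003,0])

```text
time: 8.52
position: [0.5354, 0.0142, 0.0593]
tool_rot: [-0.046, 0.999, 0.0, -0.001]
ft_force: [-0.2, 0.1, -0.2]
grip_width: 0.0003
grip_force: 0.0
```

Request:
servo_tool(rows=[1,0,0,0.003,0,1,0,0,0.002,0,1,0,0,0.001,0,1,0,0,0.001,0,1,0,0,0,0])

```text
time: 8.93
position: [0.5356, 0.0144, 0.0532]
tool_rot: [-0.046, 0.999, -0.0, -0.0]
ft_force: [-1.1, -1.1, 2.7]
grip_width: 0.0005
grip_force: 1.2
```

Request:
servo_tool(rows=[1,0,0,0.001,0,1,0,0,0.001,0,1,0,0,0.001,0,1,0,0,0,0,1,0,0,0,0])

```text
time: 9.35
position: [0.5356, 0.0144, 0.0513]
tool_rot: [-0.046, 0.999, -0.0, 0.0]
ft_force: [-4.1, -1.7, 11.9]
grip_width: 0.0008
grip_force: 5.6
```

Request:
servo_tool(rows=[1,0,0,0,0,1,0,0,0,0,1,0,0,0,0,1,0,0,0,0,1,0,0,0,0])

```text
time: 9.77
position: [0.5357, 0.0144, 0.0514]
tool_rot: [-0.046, 0.999, -0.0, 0.0]
ft_force: [-1.9, -1.4, 11.4]
grip_width: 0.0005
grip_force: 5.6
```

```bash
python3 -c "
from h import *
go();print(robot.hand_in())"
```

```text
t 9.77 pos [0.5357 0.0144 0.0514] f [-1.9 -1.4 11.4] ydir 95.3 w 0.0005
the job is handed in; nothing more can be done
None
```

I switched the rocker on, pushed the yellow key in, and handed the job in at 9.8 s with the fingers holding the green key down at about 11 N; the hand-in gave no verdict.

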